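# Lock a fresh filter capsule into the bottling bench filter

## Task

Fit the fresh filter capsule from the tray to the bench filter: set its nose in the round socket, feel for the two notches until the lugs drop in, push it down against the sprung valve and turn it clockwise until it comes up into its lock, then let go of it. The lugs are only plastic, so press and turn gently, never with force, and leave everything else on the bench as it stands.

Things in the scene. Friction and masses are not known exactly. Their poses are not given: they have to be found in the camera images.
- capsule: the fresh filter capsule: white plastic, 164 mm high, 0.26 to 0.42 kg, upright in the tray on its nose. Origin: centre of the nose's flat underside, z up. Nose 34 mm diameter, 38 mm long, foot bevelled 3 mm; above it a ribbed shell 62 mm in diameter from 38 to 130 mm. Half a turn makes no difference.
- fin (a point): middle of the flat grip fin on the capsule's top, 147 mm above its origin, same axes: 46 mm long (x), 14 mm thick (y), from 129 to 164 mm above the capsule's origin
- lugs (a point): point on the capsule's axis level with the middle of its two lugs, 18.5 mm above its origin, same axes: the lugs are round pins, 7 mm thick, sticking out of the nose along +x and -x to 26 mm from the axis
- filter_base: the steel bench filter, bolted down: plate 130 x 120 mm, round body with the bayonet socket in its top, pipe ends to 109 mm along +y and -y (57 mm high), gauge along +x (116 mm, 85 mm high). Origin: on the socket's axis at the underside, z up. Lugs and socket are harmed by more than 60 N between them, summed over all points of contact, spring included (about 27 N when locked and left).
- socket_mouth (a point): on the socket's axis at its mouth, 95 mm above the base; axes as the base, so not the notches'. A flat lip 8 mm thick, bore 37 mm, with two opposite notches 11 mm wide reaching 35 mm from the axis. The ring is screwed in, so the notch line stands anywhere within 45 degrees either side of the base's x axis: see it or feel for it. Under the lip the lugs can turn only clockwise seen from above.
- valve (a joint): sprung valve in the socket, pushed down by the nose: m from its free place (0) to the bottom (0.014); 8 N to start, 0.6 N per mm more. With the lugs resting on the lip the capsule's origin is 80 mm above the base's; in the notches it drops freely to 75 mm, the valve's free place. Let go unlocked, it comes back to 75 mm.
- lock_point (a point): where the capsule's origin ends when locked, 68 mm above the base (valve 0.007). The lugs turn under the lip with the origin at 61 to 65 mm (14 to 16 N down); the turn is 75 degrees from the notches' middle, 64 to 85 from where they dropped in, to a firm end stop. There 3 mm deep recesses in the lip's underside let the spring lift the capsule to 68 mm.
- tray: shallow steel tray, fixed, 170 (x) x 235 (y) mm, walls 18 mm high, floor 3 mm thick; origin at the centre of its underside
- prefilter: a pleated prefilter in the tray, no fin and no lugs, 56 mm diameter, 82 mm high; origin under its centre; to be left alone
- clamp_seal: a black rubber clamp seal lying in the tray, 50 mm across, 6 mm thick; origin under its centre; to be left alone
- bottle_left: square clear glass bottle standing beyond on the left, 78 x 78 mm, 228 mm high; origin under its centre; to be left alone
- bottle_right: square clear glass bottle standing beyond on the right, 78 x 78 mm, 228 mm high; origin under its centre; to be left alone
- bottle_lying: the same square bottle without a label, lying along its y axis, 78 mm high, 228 mm long; origin at table height near its middle; to be left alone
- label_roll: roll of labels on its end, 144 mm diameter, 100 mm high; origin under its centre; to be left alone
- marker: black marker pen lying along its x axis, 135 mm long, 15 mm thick; origin under its middle; to be left alone
There are look-alikes about, which are no part of the job. Leave any purple or red look-alike of the capsule alone.

How it is judged:
By the outcome, as a careful person would: the job done as asked, in the order asked, and still so for the second after the job is handed in, with the robot touching nothing.
It also fails if it takes over 72 s, if anything falls off the work surface, if the arm or the gripper's body presses on something with over 40 N, if the wrist force passes 120 N, or if a joint passes its speed limit or range.

## Robot

A 6-joint arm with a two-finger parallel gripper is mounted at the origin on the work surface. World frame = base frame: x ahead of the robot, y to its left, z up, the work surface at z = 0. Lengths are in mm, angles in rad, forces in N, time in s.
With the tool pointing down it reaches from about 350 to 975 mm from the base axis. Payload 4.9 kg.
Tool frame: the origin (TCP) lies midway between the tips of the shut fingers; the grasp point (between the pads) lies hold_point_z behind it (hold_point_z is the distance from the TCP to the grasp point, in mm); z points along the fingers, y is the line along which they close (so a half turn about z gives the same grasp; the last joint's range is limited). The gripper opens to 85 mm and grips with 20 to 120 N. Pads are 22 mm wide; open, the fingers measure 114 mm over their backs; the gripper's body (76 mm by 85 mm) begins 54 mm behind the grasp point. The pads swing forward as they close: fully open they stand 13 mm farther back than shut.
Start: joints at [-1.329, 0.053, 1.613, -0, 1.476, -0.119], TCP at [220.633, -584.741, 231.304] pointing down, gripper open.
Joint ranges: [-3.01, 3.01], [-1.01, 2.22], [0.06, 2.58], [-1.02, 4.17], [0.09, 2.62], [-3.14, 3.14]. Speed limits (rad/s): [2.57, 2.57, 3.14, 3.14, 3.14, 3.14].

## Interface

Orientations are given as a unit quaternion [x, y, z, w].
In Python, from cell import get_obs, camera, get_calibration, sign_off, silhouettes, pinpoint, hold_point_z gives the robot as it stands. The module is installed in compiled form; this text tells all that it offers.
- The arm moves only by the tool play_rows, never from a script. Its argument "deltas" is a list of rows, each a list of 4 numbers: the shift along the tool's x, y, z each as a share of 0.1 m, from -1 to 1, then the turn about the tool's z as a share of 90 degrees, from -1 to 1. A call has 1 to 12 rows; each row is the pose to reach, as a shift and turn from the pose commanded when the call began, along the tool's axes at that moment; what a row does not reach only later rows make up. A row lasts 1/8 s, in which the tool goes at most 62.5 mm and 10.7 degrees, less where a joint would pass 70% of its speed; a pose out of reach is approached as far as the arm can. A call with a number of a shift or a turn outside -1 to 1 is refused whole. A call with a gripper value outside its range is refused whole. "hand" is the opening, from -1 (shut) to 1 (fully open), set as the call begins (left out, the last holds). The fingers move at their own pace and stop on an object; "squeeze" is the grip in N (left out, the last holds). Time passes only in rows, so rows that repeat a pose let the fingers close. It gives the time, the measured TCP pose, the force, the opening and the grip force at its end, in the units of the state.
- get_obs(): the state, without advancing time (a new reading comes with each control period).
- camera(name): name is "scene" or "top" or "wrist"; returns the picture (480x640x3 uint8, red, green, blue); there is no depth.
- get_calibration(name): a dict with "mtx" (3x3 intrinsics, pixels), "T" (4x4, takes a point from camera to world coordinates). Camera axes: x right, y down, z forward; pixel columns grow to the right and rows downward; lengths in mm; the calibration is good to about 2 mm. The wrist camera is an equidistant fisheye: a pixel r from the principal point sees the ray r / f radians off the axis. A picture is of the moment at which its call begins: read the wrist's pose just before it. get_calibration takes no time and is no camera call; for the wrist camera it gives the pose at the moment of the call.
- sign_off(): hands the job in; it is judged then, once.
Trained networks look in the newest picture that a camera, given by its name, has taken for a name from the list of things; names that differ only in an ending like _2 or _b are one class to them, and where a whole thing is asked for, a point or a joint stands for the part that bears it (a point fixed in the world has none). Each returns a list of dicts, best first, with "confidence" (0 to 1); they miss things now and then, are a little off and sometimes report something else, mostly with a low value. They report only what shows in the picture. A call takes as long as a camera call. They do not tell look-alikes from the thing itself.
- silhouettes(camera, label): "region" (480x640 bool, what is visible of it).
- pinpoint(camera, label): "at" ([x, y, z] in mm, in world coordinates, good to about 4 mm: a listed point, or the origin of a listed thing).
The state is a dict: "t": time; "joint_pos": joint angles; "joint_vel": joint speeds; "effort": joint torques, N m; "eef_pos": TCP position; "tcp_rot": TCP orientation; "ft_force": force on the tool from outside, world axes, zero at the start; "moment": the same for the moment, N m; "finger_gap": opening from 0.0 (shut) to 1.0 (fully open); "finger_force": force on a finger pad.
Only numpy, scipy, OpenCV 4.12 (cv2) and the standard library are available. Lean on these libraries where they do the work, as an engineer would, in place of code of your own. Each camera call takes 0.05 s, during which the arm holds its last target. There are 200 camera calls.

## Working session

There is one attempt and no reset: what is moved stays moved. The work goes in short steps, Python scripts to look and compute and a tool call to move; the robot and the scene stay as the last step left them, time stands still between calls to the robot, and variables do not carry over. Pictures are saved under pics/ and viewed, at most 10 in all, crops included, and the job is handed in when it is done.

Besides the shell and the picture viewer there is one more tool, called after "Request:" as a command line: name --pt "numbers of a row" for each row, then --argument value for the rest. play_rows: Moves the arm, as the interface text tells. Its arguments: {"type":"object","properties":{"deltas":{"type":"array","items":{"type":"array","items":{"type":"number"}}},"hand":{"type":"number"},"squeeze":{"type":"number"}},"required":["deltas"]}

```bash
mkdir -p pics; python3 - <<'E'
from cell import *
import cv2,numpy as np
o=get_obs();print(o['t'],o['eef_pos'],o['tcp_rot'],o['ft_force'],o['finger_gap'])
print(hold_point_z() if callable(hold_point_z) else hold_point_z)
for c in ['scene','top']:
    im=camera(c);cv2.imwrite(f'pics/{c}0.png',im[:,:,::-1])
    for l in ['capsule','fin','lugs','socket_mouth','filter_base','tray','prefilter','bottle_left','bottle_lying','label_roll']:
        print(c,l,[(np.round(d['at']).tolist(),round(d['confidence'],2)) for d in pinpoint(c,l)[:4]])
E
```

```text
0.0 [ 220.50528935 -584.15561357  230.07864056] [ 9.83770236e-01  1.79429904e-01 -8.20850126e-05 -1.01226199e-03] [ 0.29747861 -0.05914877  0.39700421] 0.9995794027255837
18.700000000000003
scene capsule [([705.0, -223.0, 0.0], 0.95), ([548.0, -252.0, 7.0], 0.83), ([395.0, -225.0, 1.0], 0.7), ([549.0, -391.0, 1.0], 0.56)]
scene fin [([702.0, -221.0, 148.0], 0.89), ([555.0, -392.0, 145.0], 0.83), ([555.0, -253.0, 152.0], 0.81), ([394.0, -222.0, 146.0], 0.78)]
scene lugs [([554.0, -253.0, 22.0], 0.88), ([552.0, -391.0, 21.0], 0.82), ([396.0, -224.0, 15.0], 0.77), ([704.0, -221.0, 16.0], 0.61)]
scene socket_mouth [([559.0, 140.0, 95.0], 0.7)]
scene filter_base [([559.0, 142.0, 1.0], 0.78), ([684.0, 354.0, -1.0], 0.6)]
scene tray [([550.0, -199.0, 1.0], 0.81), ([560.0, 133.0, 97.0], 0.61)]
scene prefilter [([546.0, -141.0, 2.0], 0.93)]
scene bottle_left [([687.0, 356.0, -1.0], 0.68), ([362.0, 4.0, -2.0], 0.31)]
scene bottle_lying [([794.0, -42.0, -2.0], 0.71)]
scene label_roll [([411.0, 436.0, -0.0], 0.74), ([560.0, 136.0, 99.0], 0.41), ([604.0, -242.0, 3.0], 0.16)]
top capsule [([710.0, -222.0, -1.0], 0.94), ([552.0, -255.0, 8.0], 0.91), ([394.0, -222.0, 3.0], 0.66), ([556.0, -392.0, -2.0], 0.64)]
top fin [([392.0, -220.0, 150.0], 0.95), ([702.0, -218.0, 147.0], 0.8), ([552.0, -254.0, 20.0], 0.63), ([555.0, -254.0, 151.0], 0.58)]
top lugs [([390.0, -223.0, 20.0], 0.87), ([554.0, -390.0, 20.0], 0.83), ([706.0, -220.0, 14.0], 0.7), ([551.0, -256.0, 25.0], 0.67)]
top socket_mouth [([557.0, 141.0, 97.0], 0.59), ([357.0, 4.0, -1.0], 0.49)]
top filter_base [([554.0, 141.0, -4.0], 0.83), ([549.0, -252.0, 6.0], 0.32)]
top tray [([550.0, -196.0, 2.0], 0.57), ([681.0, 357.0, 0.0], 0.52)]
top prefilter [([550.0, -148.0, 6.0], 0.86), ([417.0, 431.0, -4.0], 0.51)]
top bottle_left [([684.0, 357.0, 1.0], 0.93)]
top bottle_lying [([791.0, -44.0, 2.0], 0.76), ([415.0, 435.0, -2.0], 0.61)]
top label_roll [([417.0, 434.0, -1.0], 0.86)]
```

View pics/scene0.png

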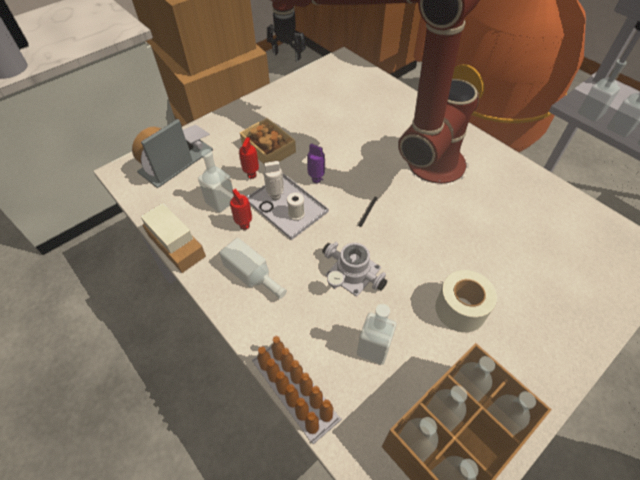

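View pics/top0.png

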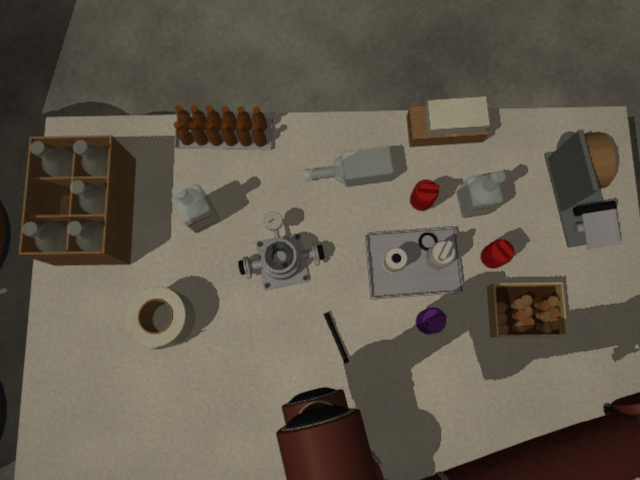

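The scene shows the white capsule in the tray (scene px 275,180; top px 441,254). The filter base is at top px 283,257, with red and purple look-alikes around the tray. I'll move the wrist camera above the capsule.

Request:
play_rows --pt "0.3 -0.1 -0.5 0" --pt "0.6 -0.3 -1 0" --pt "1 -0.45 -1 0" --pt "1 -0.45 -1 0" --hand 1

```text
t: 1.6
eef_pos: [300.1, -506.1, 332.8]
tcp_rot: [0.983, 0.181, 0.0, 0.001]
ft_force: [-0.8, 0.3, -1.5]
finger_gap: 1.0
finger_force: 0.0
```

Request:
play_rows --pt "0.5 -0.22 0 0" --pt "1 -0.45 0 0" --pt "1 -0.45 0 0"

```text
t: 1.98
eef_pos: [377.4, -428.2, 330.7]
tcp_rot: [0.983, 0.181, -0.0, -0.0]
ft_force: [-0.0, -0.8, -0.3]
finger_gap: 1.002
finger_force: 0.0
```

Request:
play_rows --pt "0.5 -0.22 0 0" --pt "1 -0.45 0 0" --pt "1 -0.45 0 0"

```text
t: 2.35
eef_pos: [454.7, -351.4, 330.6]
tcp_rot: [0.983, 0.181, -0.0, -0.0]
ft_force: [-0.1, -0.7, 0.0]
finger_gap: 0.998
finger_force: 0.0
```

Request:
play_rows --pt "0.5 -0.25 0 0" --pt "1 -0.55 0 0" --pt "1 -0.55 0 0" --pt "1 -0.55 0 0"

```text
t: 2.85
eef_pos: [527.0, -267.2, 330.8]
tcp_rot: [0.984, 0.179, -0.001, 0.0]
ft_force: [0.2, -1.4, -1.0]
finger_gap: 0.995
finger_force: 0.0
```

```bash
cat > h.py <<'E'
from cell import *
import cv2,numpy as np
from scipy.spatial.transform import Rotation as R
def snap(n):
    cal=get_calibration('wrist'); im=camera('wrist')[:,:,::-1].copy(); cv2.imwrite(f'pics/{n}.png',im); return im,cal
def ray2plane(uv,cal,z):
    uv=np.atleast_2d(np.asarray(uv,float)); K=cal['mtx'];T=cal['T']
    d=uv-[K[0,2],K[1,2]]; f=K[0,0]; r=np.hypot(*d.T)+1e-9; th=r/f
    v=np.c_[d/r[:,None]*np.sin(th)[:,None],np.cos(th)]@T[:3,:3].T
    return T[:3,3]+v*((z-T[2,3])/v[:,2])[:,None]
def proj(P,cal):
    K=cal['mtx'];T=cal['T']; c=(np.atleast_2d(P)-T[:3,3])@T[:3,:3]
    rho=np.hypot(c[:,0],c[:,1])+1e-9; th=np.arctan2(rho,c[:,2])
    return c[:,:2]/rho[:,None]*(K[0,0]*th)[:,None]+[K[0,2],K[1,2]]
def ortho(im,cal,c,z,half=50,s=5):
    g=np.arange(-half,half,1/s); X,Y=np.meshgrid(c[0]+g,c[1]-g)
    uv=proj(np.c_[X.ravel(),Y.ravel(),np.full(X.size,z)],cal).reshape(*X.shape,2).astype(np.float32)
    return cv2.remap(im,uv[...,0],uv[...,1],cv2.INTER_LINEAR)
def st():
    o=get_obs();x=R.from_quat(o['tcp_rot']).as_matrix()
    print('t',round(o['t'],2),'tcp',np.round(o['eef_pos'],1),'yaw',np.round(np.degrees(np.arctan2(x[1,0],x[0,0])),1),'z',np.round(x[:,2],3),'F',np.round(o['ft_force'],1),'M',np.round(o['moment'],2),'gap',round(o['finger_gap'],3),round(o['finger_force'],1),'q6',round(o['joint_pos'][5],2))
    return o
def todelta(o,tgt):  # world tgt -> tool shares
    return R.from_quat(o['tcp_rot']).inv().apply(np.asarray(tgt)-o['eef_pos'])/100
E
python3 - <<'E'
from h import *
o=st(); im,cal=snap('w1'); print(cal['T'].round(2),cal['mtx'])
for l in ['fin','capsule','prefilter']:
    print(l,[(np.round(d['at']).tolist(),round(d['confidence'],2)) for d in pinpoint('wrist',l)[:3]])
for i,d in enumerate(silhouettes('wrist','fin')[:3]):
    m=d['region'].astype(np.uint8); ys,xs=np.nonzero(m)
    P=ray2plane(np.c_[xs,ys],cal,167)[:,:2].astype(np.float32)
    print(d['confidence'],len(xs),xs.mean(),ys.mean(),cv2.minAreaRect(P))
w=ortho(im,cal,(552,-254),167,60,4)
cv2.imwrite('pics/w1v.png',np.hstack([w,cv2.resize(im,(320,240)).repeat(1,0) if 0 else cv2.copyMakeBorder(cv2.resize(im,(320,240)),0,240,0,0,0)]))
E
```

```text
t 2.85 tcp [ 527.  -267.2  330.8] yaw 20.6 z [-0.001 -0.    -1.   ] F [ 0.2 -1.4 -1. ] M [-0.01 -0.01 -0.03] gap 0.995 0.0 q6 0.62
[[ 3.5000e-01 -8.9000e-01 -2.8000e-01  5.9885e+02]
 [-9.4000e-01 -3.3000e-01 -1.1000e-01 -2.4012e+02]
 [-0.0000e+00  3.0000e-01 -9.5000e-01  4.7335e+02]
 [ 0.0000e+00  0.0000e+00  0.0000e+00  1.0000e+00]] [[371.64829954   0.         317.38019584]
 [  0.         371.64829954 243.24521037]
 [  0.           0.           1.        ]]
fin [([392.0, -220.0, 147.0], 0.96), ([551.0, -253.0, 150.0], 0.84), ([704.0, -223.0, 143.0], 0.74)]
capsule [([703.0, -221.0, -2.0], 0.93), ([551.0, -255.0, 0.0], 0.9), ([391.0, -222.0, -1.0], 0.78)]
prefilter [([549.0, -149.0, 2.0], 0.58)]
0.84 3559 240.01601573475696 296.5816240516999 ((431.57318115234375, -223.4888916015625), (85.14691925048828, 53.232173919677734), 5.36220121383667)
0.79 3324 336.7767749699158 28.385679903730445 ((682.9249877929688, -226.64659118652344), (55.2423095703125, 52.17208480834961), 21.886512756347656)
0.66 3312 312.362922705314 178.4459541062802 ((558.692626953125, -250.52630615234375), (54.470367431640625, 52.241607666015625), 45.82402420043945)
```

View pics/w1v.png

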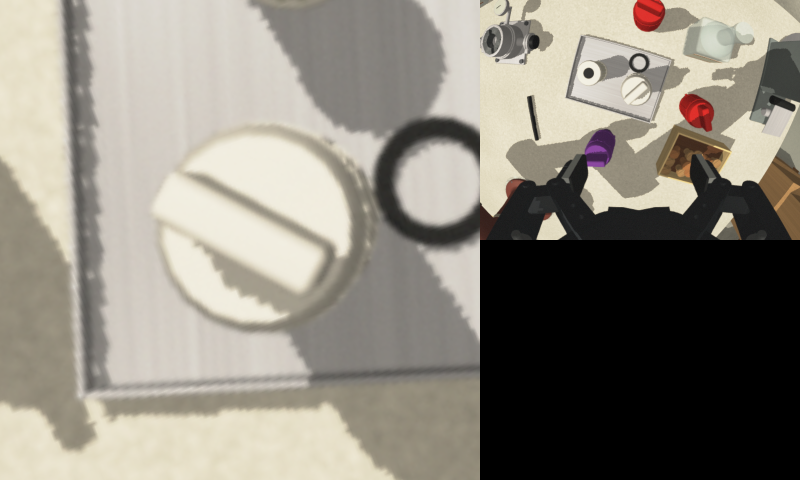

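The fin's top is centred near (552,-252) and points along −27.6°. I'll use the half-turned grasp (yaw 152°), which keeps joint 6 in range for the final turn.

Request:
play_rows --pt "0.1 -0.02 0 -0.11" --pt "0.2 -0.04 0 -0.23" --pt "0.29 -0.05 0 -0.34" --pt "0.29 -0.05 0 -0.46" --pt "0.29 -0.05 0 -0.57" --pt "0.29 -0.05 0 -0.69" --pt "0.29 -0.05 0 -0.8" --pt "0.29 -0.05 0 -0.91" --pt "0.29 -0.05 0 -1" --pt "0.29 -0.05 0 -1"

```text
t: 4.35
eef_pos: [552.8, -251.5, 331.4]
tcp_rot: [0.57, 0.822, -0.0, 0.0]
ft_force: [-0.2, -0.4, -0.8]
finger_gap: 1.0
finger_force: 0.0
```

Request:
play_rows --pt "0 0 0.2 -0.11" --pt "0 0 0.5 -0.23" --pt "0 0 0.8 -0.34" --pt "0 0 0.95 -0.44" --pt "0 0 0.95 -0.465" --pt "0 0 0.95 -0.465" --pt "0 0 0.95 -0.465"

```text
t: 5.22
eef_pos: [553.3, -251.1, 236.8]
tcp_rot: [0.238, 0.971, -0.0, 0.0]
ft_force: [0.1, 0.7, -0.1]
finger_gap: 0.999
finger_force: 0.0
```

```bash
python3 - <<'E'
from h import *
o=st(); im,cal=snap('w2')
for l in ['fin','capsule']:
    print(l,[(np.round(d['at'],1).tolist(),round(d['confidence'],2)) for d in pinpoint('wrist',l)[:3]])
w=ortho(im,cal,(552,-252.5),167,50,5)
cv2.imwrite('pics/w2v.png',w)
E
```

```text
t 5.22 tcp [ 553.3 -251.1  236.8] yaw 152.4 z [ 0.001 -0.    -1.   ] F [ 0.1  0.7 -0.1] M [-0.03  0.    0.01] gap 0.999 0.0 q6 -1.64
fin [([706.9, -222.2, 145.8], 0.6), ([551.2, -391.3, 149.2], 0.6), ([554.6, -253.6, 147.5], 0.56)]
capsule [([549.5, -255.8, -0.3], 0.98), ([555.6, -390.8, -2.5], 0.73), ([705.3, -221.1, -0.6], 0.7)]
```

View pics/w2v.png

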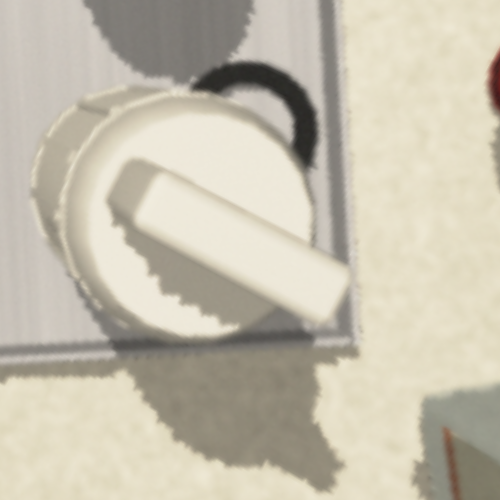

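The fin is centred at (550.6,-251.5) and points along −28°, which matches the first view. I'll descend and grip.

Request:
play_rows --pt "0.01 -0.016 0.2 0.005" --pt "0.01 -0.016 0.45 0.005" --pt "0.01 -0.016 0.7 0.005" --pt "0.01 -0.016 0.9 0.005" --pt "0.01 -0.016 0.98 0.005" --pt "0.01 -0.016 0.98 0.005"

```text
t: 6.12
eef_pos: [551.3, -251.7, 137.6]
tcp_rot: [0.241, 0.97, 0.0, -0.001]
ft_force: [-0.1, 0.1, -0.2]
finger_gap: 1.004
finger_force: 0.0
```

Request:
play_rows --pt "0 0 0 0" --pt "0 0 0 0" --pt "0 0 0 0" --pt "0 0 0 0" --pt "0 0 0 0" --pt "0 0 0 0" --pt "0 0 0 0" --pt "0 0 0 0" --hand -1 --squeeze 60

```text
t: 7.12
eef_pos: [551.8, -252.0, 138.8]
tcp_rot: [0.241, 0.97, -0.0, 0.0]
ft_force: [0.8, 0.1, 3.8]
finger_gap: 0.155
finger_force: 59.2
```

Request:
play_rows --pt "0 0 -0.1 0" --pt "0 0 -0.4 0" --pt "0 0 -0.8 0" --pt "0 0 -1 0" --pt "0 0 -1 0"

```text
t: 7.75
eef_pos: [552.1, -252.2, 239.8]
tcp_rot: [0.241, 0.97, -0.0, 0.001]
ft_force: [-0.2, 0.3, -3.0]
finger_gap: 0.151
finger_force: 58.6
```

Request:
play_rows --pt "0 0 -0.3 0" --pt "0 0 -0.6 0" --pt "0 0 -0.6 0" --pt "0 0 -0.6 0"

```text
t: 8.25
eef_pos: [550.7, -251.3, 295.3]
tcp_rot: [0.241, 0.97, 0.001, -0.002]
ft_force: [0.7, -0.3, -2.6]
finger_gap: 0.153
finger_force: 58.8
```

```bash
python3 - <<'E'
from h import *
o=st(); im,cal=snap('w3')
T=R.from_quat(o['tcp_rot'])
for l in ['fin','lugs','capsule']:
    print(l,[(np.round(d['at'],1).tolist(),np.round(T.inv().apply(d['at']-o['eef_pos']),1).tolist(),round(d['confidence'],2)) for d in pinpoint('wrist',l)[:4]])
cv2.imwrite('pics/w3v.png',im)
E
```

```text
t 8.25 tcp [ 550.7 -251.3  295.3] yaw 152.1 z [-0.004  0.002 -1.   ] F [ 0.7 -0.3 -2.6] M [-0.04 -0.03 -0.01] gap 0.153 58.8 q6 -1.63
fin [([551.1, -251.7, 304.1], [-0.5, -0.2, -8.8], 0.94), ([707.8, -221.5, 143.8], [-125.4, 99.9, 151.0], 0.78), ([553.1, -391.9, 153.2], [-68.5, -123.1, 141.8], 0.77), ([393.2, -222.2, 149.5], [152.2, -48.1, 146.4], 0.76)]
lugs [([707.0, -219.4, 19.8], [-124.3, 101.3, 275.0], 0.86), ([554.8, -393.7, 20.0], [-71.4, -124.0, 274.9], 0.6)]
capsule [([556.5, -388.4, -2.3], [-70.5, -118.5, 297.3], 0.83), ([389.0, -220.4, -3.8], [156.1, -48.5, 299.7], 0.76), ([706.5, -218.8, -2.7], [-123.6, 101.6, 297.5], 0.71), ([549.6, -252.1, 155.6], [0.1, -1.2, 139.7], 0.66)]
```

View pics/w3v.png

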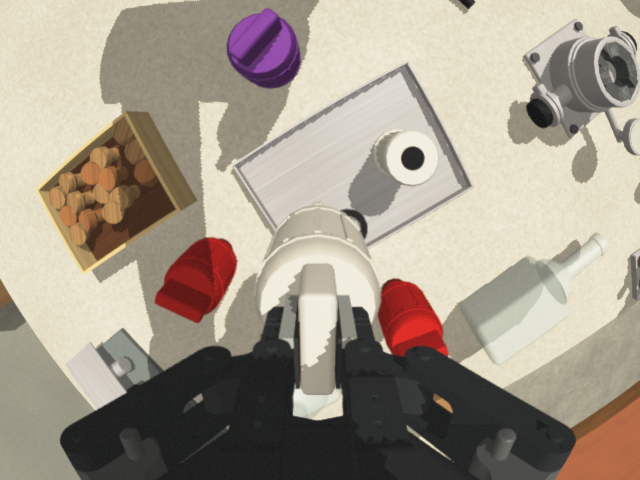

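The capsule is held upright, with the fin between the pads at px (318,330). I'll carry it beside the base so the camera looks into the socket.

Request:
play_rows --pt "0.05 0.3 -0.05 0" --pt "0.1 0.7 -0.1 0" --pt "0.2 1 -0.15 0" --pt "0.2 1 -0.15 0"

```text
t: 8.95
eef_pos: [581.1, -152.2, 313.1]
tcp_rot: [0.24, 0.971, 0.0, -0.0]
ft_force: [0.1, -0.2, -3.0]
finger_gap: 0.157
finger_force: 59.1
```

Request:
play_rows --pt "0.1 0.5 0 0" --pt "0.2 1 0 0" --pt "0.2 1 0 0"

```text
t: 9.32
eef_pos: [610.1, -54.3, 312.3]
tcp_rot: [0.24, 0.971, 0.0, -0.001]
ft_force: [0.1, -1.6, -1.8]
finger_gap: 0.152
finger_force: 59.9
```

Request:
play_rows --pt "0.1 0.5 0 0" --pt "0.2 1 0 0" --pt "0.2 1 0 0"

```text
t: 9.7
eef_pos: [639.2, 42.7, 312.3]
tcp_rot: [0.24, 0.971, -0.0, -0.001]
ft_force: [-0.0, -0.8, -2.4]
finger_gap: 0.151
finger_force: 60.4
```

Request:
play_rows --pt "0.05 0.25 0 0" --pt "0.1 0.5 0 0" --pt "0.1 0.5 0 0" --pt "0.1 0.5 0 0" --pt "0.1 0.5 0 0"

```text
t: 10.32
eef_pos: [653.6, 89.4, 313.3]
tcp_rot: [0.242, 0.97, -0.0, -0.0]
ft_force: [-0.1, 0.8, -2.7]
finger_gap: 0.151
finger_force: 60.5
```

```bash
python3 - <<'E'
from h import *
o=st(); im,cal=snap('w4')
T=R.from_quat(o['tcp_rot'])
for l in ['socket_mouth','filter_base','fin','lugs']:
    print(l,[(np.round(d['at'],1).tolist(),np.round(T.inv().apply(d['at']-o['eef_pos']),1).tolist(),round(d['confidence'],2)) for d in pinpoint('wrist',l)[:2]])
P=ray2plane([(318,265),(318,393)],cal,o['eef_pos'][2]+28.2); print(T.inv().apply(P-o['eef_pos']).round(1))
w=ortho(im,cal,(557,141),95,40,6)
cv2.imwrite('pics/w4v.png',np.hstack([w,cv2.copyMakeBorder(cv2.resize(im,(320,240)),0,240,0,0,0)]))
E
```

```text
t 10.32 tcp [653.6  89.4 313.3] yaw 152.0 z [-0. -0. -1.] F [-0.1  0.8 -2.7] M [ 0.01  0.02 -0.07] gap 0.151 60.5 q6 -1.06
socket_mouth [([554.9, 143.0, 91.3], [112.3, 1.1, 222.0], 0.92), ([556.8, 140.4, 69.5], [109.4, -0.3, 243.8], 0.58)]
filter_base [([556.7, 142.5, 0.5], [110.5, 1.6, 312.8], 0.8)]
fin [([654.7, 87.9, 326.0], [-1.7, -0.8, -12.7], 0.81), ([705.6, -223.4, 144.2], [-192.7, -251.7, 169.2], 0.62)]
lugs [([705.3, -217.0, 20.9], [-189.4, -246.2, 292.5], 0.95), ([555.7, -390.5, 16.8], [-138.7, -469.6, 296.7], 0.71)]
[[ 34.3  -0.3 -28.2]
 [-20.4  -0.3 -28.2]]
```

View pics/w4v.png

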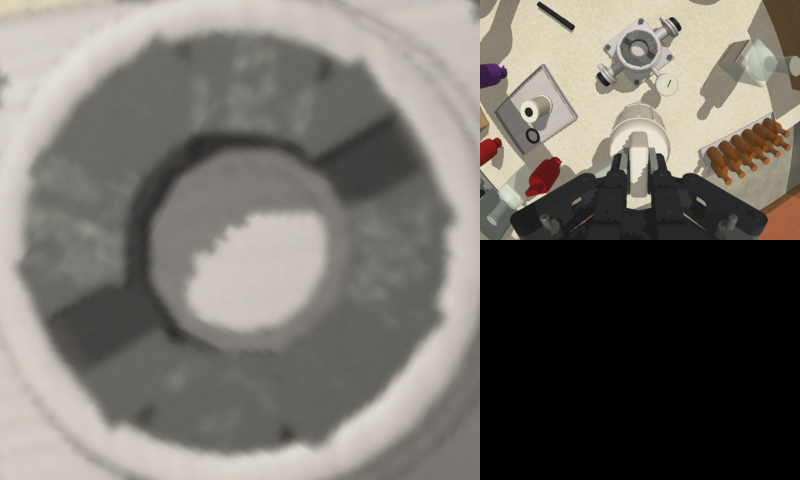

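The notch line stands at about +31° in world, with the socket centre at about (556.4,140.4) (view centre px 237,245). I'll check the fin's seat in the pads numerically while moving over.

Request:
play_rows --pt "0.2 0 0 -0.11" --pt "0.5 0 0 -0.22" --pt "0.8 0 0 -0.33" --pt "1 -0.005 0 -0.44" --pt "1 -0.005 0 -0.55" --pt "1 -0.005 0 -0.653" --pt "1 -0.005 0 -0.653" --pt "1 -0.005 0 -0.653"

```text
t: 11.58
eef_pos: [565.1, 136.5, 313.4]
tcp_rot: [-0.265, 0.964, -0.0, 0.0]
ft_force: [0.3, 0.3, -1.9]
finger_gap: 0.15
finger_force: 60.5
```

```bash
python3 - <<'E'
from h import *
o=st(); im,cal=snap('w5')
T=R.from_quat(o['tcp_rot'])
g=np.arange(-32,34,1.0)
P=o['eef_pos']+T.apply(np.c_[g,np.zeros_like(g),np.full_like(g,-28.2)])
uv=proj(P,cal).astype(np.float32)
v=cv2.remap(im,uv[None,:,0],uv[None,:,1],cv2.INTER_LINEAR)[0].mean(1)
print([(int(a),int(b)) for a,b in zip(g,v)])
for x in(-10,0,10):
  g=np.arange(-14,15,1.0)
  P=o['eef_pos']+T.apply(np.c_[np.full_like(g,x),g,np.full_like(g,-28.2)])
  uv=proj(P,cal).astype(np.float32)
  v=cv2.remap(im,uv[None,:,0],uv[None,:,1],cv2.INTER_LINEAR)[0].mean(1)
  print(x,v.astype(int))
for tgt in [(556.4,140.4,313.3)]: print(todelta(o,tgt).round(3))
print(pinpoint('wrist','socket_mouth')[:1])
E
```

```text
t 11.57 tcp [565.1 136.5 313.4] yaw -149.3 z [ 0. -0. -1.] F [ 0.3  0.3 -1.9] M [0.03 0.01 0.04] gap 0.15 60.5 q6 -2.0
[(-32, 180), (-31, 149), (-30, 186), (-29, 198), (-28, 198), (-27, 201), (-26, 201), (-25, 201), (-24, 201), (-23, 203), (-22, 206), (-21, 190), (-20, 210), (-19, 219), (-18, 218), (-17, 218), (-16, 218), (-15, 218), (-14, 219), (-13, 219), (-12, 217), (-11, 145), (-10, 134), (-9, 135), (-8, 135), (-7, 136), (-6, 135), (-5, 134), (-4, 136), (-3, 136), (-2, 136), (-1, 137), (0, 136), (1, 136), (2, 137), (3, 134), (4, 135), (5, 136), (6, 135), (7, 135), (8, 136), (9, 137), (10, 136), (11, 136), (12, 136), (13, 201), (14, 217), (15, 217), (16, 217), (17, 217), (18, 217), (19, 216), (20, 215), (21, 210), (22, 205), (23, 189), (24, 147), (25, 122), (26, 120), (27, 120), (28, 119), (29, 120), (30, 117), (31, 118), (32, 117), (33, 118)]
-10 [ 30  30  31  31  29  30  34  35 111 129 134 134 136 134 134 135 134 133
 133 129 119  44  35  33  29  28  32  30  30]
0 [ 31  30  32  31  31  32  34  33 103 130 136 135 136 134 136 135 135 134
 135 129 122  42  34  31  32  32  29  29  32]
10 [ 32  76  90  90  90  90  60  28 101 131 135 135 136 136 136 136 136 136
 135 130 121  46  32  88  90  89  90  89  41]
[0.055 0.078 0.001]
[{'at': [557.0, 139.8, 93.5], 'confidence': 0.85}]
```

The capsule axis sits about +1.2 mm along tool x from the TCP. I'll centre it over the socket and lower it to just above the mouth.

Request:
play_rows --pt "0.043 0.078 0.1 0" --pt "0.043 0.078 0.35 0" --pt "0.043 0.078 0.6 0" --pt "0.043 0.078 0.76 0" --pt "0.043 0.078 0.8 0" --pt "0.043 0.078 0.8 0"

```text
t: 12.42
eef_pos: [557.5, 141.2, 233.7]
tcp_rot: [-0.266, 0.964, -0.0, 0.0]
ft_force: [0.3, 1.3, -1.6]
finger_gap: 0.153
finger_force: 60.4
```

Request:
play_rows --pt "0 0 0.02 0" --pt "0 0 0.03 0" --pt "0 0 0.04 0" --pt "0 0 0.05 0" --pt "0 0 0.06 0" --pt "0 0 0.06 0"

```text
t: 13.18
eef_pos: [557.3, 141.1, 227.1]
tcp_rot: [-0.266, 0.964, 0.0, -0.0]
ft_force: [-0.0, -0.3, -2.9]
finger_gap: 0.15
finger_force: 60.4
```

```bash
python3 - <<'E'
from h import *
st(); im,cal=snap('w6'); cv2.imwrite('pics/w6v.png',cv2.resize(im[60:330,180:460],None,fx=2,fy=2))
E
```

```text
t 13.18 tcp [557.3 141.1 227.1] yaw -149.2 z [-0. -0. -1.] F [-0.  -0.3 -2.9] M [ 0.05  0.01 -0.03] gap 0.15 60.4 q6 -1.99
```

View pics/w6v.png

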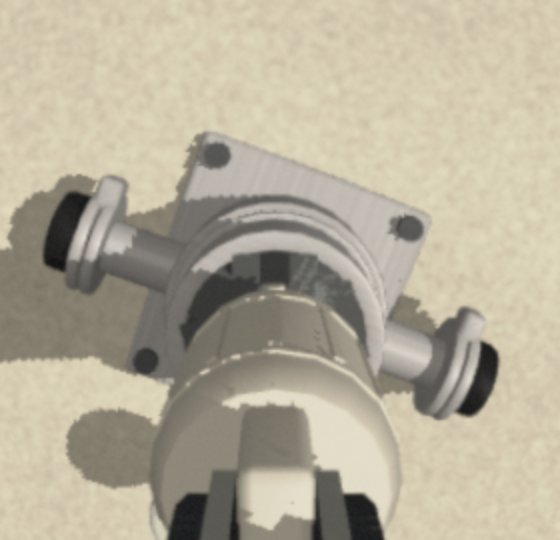

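The front lug (px 275,287) lines up with the notch (px 275,265), and the nose is at the mouth with no force on it. Lowering slowly.

Request:
play_rows --pt "0 0 0.015 0" --pt "0 0 0.03 0" --pt "0 0 0.045 0" --pt "0 0 0.06 0" --pt "0 0 0.075 0" --pt "0 0 0.09 0" --pt "0 0 0.1 0" --pt "0 0 0.1 0"

```text
t: 14.22
eef_pos: [557.3, 141.1, 217.2]
tcp_rot: [-0.266, 0.964, 0.0, -0.0]
ft_force: [-0.7, 0.0, -2.1]
finger_gap: 0.156
finger_force: 60.4
```

Request:
play_rows --pt "0 0 0.01 0" --pt "0 0 0.02 0" --pt "0 0 0.03 0" --pt "0 0 0.04 0" --pt "0 0 0.04 0"

```text
t: 14.85
eef_pos: [557.3, 141.1, 213.2]
tcp_rot: [-0.266, 0.964, -0.0, -0.0]
ft_force: [-0.1, -0.4, -2.9]
finger_gap: 0.152
finger_force: 60.5
```

Request:
play_rows --pt "0 0 0.01 0" --pt "0 0 0.02 0" --pt "0 0 0.03 0" --pt "0 0 0.04 0" --pt "0 0 0.05 0" --pt "0 0 0.05 0"

```text
t: 15.6
eef_pos: [557.8, 141.2, 210.1]
tcp_rot: [-0.266, 0.964, -0.0, 0.001]
ft_force: [-1.9, 0.1, 5.4]
finger_gap: 0.152
finger_force: 61.7
```

Request:
play_rows --pt "0 0 0.01 0" --pt "0 0 0.02 0" --pt "0 0 0.03 0" --pt "0 0 0.04 0" --pt "0 0 0.05 0" --pt "0 0 0.05 0"

```text
t: 16.35
eef_pos: [558.0, 141.2, 205.9]
tcp_rot: [-0.266, 0.964, -0.0, 0.001]
ft_force: [-2.9, 0.1, 7.4]
finger_gap: 0.153
finger_force: 62.0
```

Request:
play_rows --pt "0.004 0.002 0.01 0" --pt "0.007 0.004 0.02 0" --pt "0.007 0.004 0.03 0" --pt "0.007 0.004 0.04 0" --pt "0.007 0.004 0.05 0" --pt "0.007 0.004 0.06 0" --pt "0.007 0.004 0.065 0" --pt "0.007 0.004 0.065 0"

```text
t: 17.35
eef_pos: [557.8, 141.2, 200.7]
tcp_rot: [-0.266, 0.964, -0.0, 0.002]
ft_force: [-2.5, -0.4, 10.8]
finger_gap: 0.154
finger_force: 62.5
```

```bash
python3 - <<'E'
from h import *
st()
E
```

```text
t 17.35 tcp [557.8 141.2 200.7] yaw -149.2 z [ 0.004  0.    -1.   ] F [-2.5 -0.4 10.8] M [-0.12  0.88  0.02] gap 0.154 62.5 q6 -1.99
```

Request:
play_rows --pt "0.002 0.001 0.01 0" --pt "0.004 0.002 0.02 0" --pt "0.004 0.002 0.03 0" --pt "0.004 0.002 0.03 0" --pt "0.004 0.002 0.03 0"

```text
t: 17.98
eef_pos: [557.7, 141.2, 198.2]
tcp_rot: [-0.266, 0.964, -0.0, 0.002]
ft_force: [-3.2, -0.9, 12.5]
finger_gap: 0.145
finger_force: 62.8
```

Request:
play_rows --pt "0 -0.001 0 0.04" --pt "0 -0.001 0 0.08" --pt "0 -0.002 0 0.12" --pt "0.001 -0.003 0 0.16" --pt "0.001 -0.004 0 0.2" --pt "0.001 -0.004 0 0.22" --pt "0.001 -0.004 0 0.22"

```text
t: 18.85
eef_pos: [558.0, 141.0, 198.4]
tcp_rot: [-0.096, 0.995, 0.0, 0.003]
ft_force: [-3.2, 0.6, 12.4]
finger_gap: 0.153
finger_force: 62.7
```

```bash
python3 - <<'E'
from h import *
st()
E
```

```text
t 18.85 tcp [558.  141.  198.4] yaw -169.0 z [ 0.005  0.001 -1.   ] F [-3.2  0.6 12.4] M [0.01 0.86 0.01] gap 0.153 62.7 q6 -1.65
```

Request:
play_rows --pt "0.002 -0.001 0 0.04" --pt "0.004 -0.001 0 0.08" --pt "0.006 -0.002 0 0.12" --pt "0.007 -0.003 0 0.16" --pt "0.007 -0.003 0 0.2" --pt "0.007 -0.004 0 0.24" --pt "0.007 -0.004 0 0.28" --pt "0.007 -0.004 0 0.28"

```text
t: 19.85
eef_pos: [557.8, 140.7, 198.6]
tcp_rot: [0.123, 0.992, 0.001, 0.003]
ft_force: [-1.7, 0.8, 12.6]
finger_gap: 0.149
finger_force: 62.7
```

```bash
python3 - <<'E'
from h import *
st()
E
```

```text
t 19.85 tcp [557.8 140.7 198.6] yaw 165.8 z [ 0.007  0.001 -1.   ] F [-1.7  0.8 12.6] M [ 0.03  0.58 -0.07] gap 0.149 62.7 q6 -1.21
```

Request:
play_rows --pt "0 -0.001 0 0.03" --pt "0 -0.002 0 0.06" --pt "0 -0.002 0 0.09" --pt "0.001 -0.003 0 0.12" --pt "0.001 -0.003 0 0.15" --pt "0.001 -0.004 0 0.18" --pt "0.001 -0.004 0 0.21" --pt "0.001 -0.004 0 0.21"

```text
t: 20.85
eef_pos: [557.7, 140.4, 198.6]
tcp_rot: [0.285, 0.959, 0.002, 0.003]
ft_force: [-1.4, 0.1, 12.5]
finger_gap: 0.156
finger_force: 62.7
```

```bash
python3 - <<'E'
from h import *
st()
E
```

```text
t 20.85 tcp [557.7 140.4 198.6] yaw 146.9 z [ 0.007  0.002 -1.   ] F [-1.4  0.1 12.5] M [ 0.16  0.5  -0.05] gap 0.156 62.7 q6 -0.88
```

Request:
play_rows --pt "0 0 0 0.02" --pt "0 -0.001 0 0.04" --pt "0 -0.001 0 0.06" --pt "0 -0.001 0 0.08" --pt "0 -0.001 0 0.08"

```text
t: 21.48
eef_pos: [557.7, 140.4, 198.7]
tcp_rot: [0.344, 0.939, 0.002, 0.003]
ft_force: [-1.3, -0.4, 12.0]
finger_gap: 0.153
finger_force: 62.7
```

```bash
python3 - <<'E'
from h import *
st()
E
```

```text
t 21.48 tcp [557.7 140.4 198.7] yaw 139.7 z [ 0.007  0.002 -1.   ] F [-1.3 -0.4 12. ] M [0.18 0.48 0.02] gap 0.153 62.7 q6 -0.75
```

71° turned, no stop felt yet. I'll continue in small steps.

Request:
play_rows --pt "0 0 0 0.015" --pt "0 0 0 0.03" --pt "0 0 0 0.04" --pt "0 0 0 0.04"

```text
t: 21.98
eef_pos: [557.7, 140.3, 198.6]
tcp_rot: [0.373, 0.928, 0.002, 0.003]
ft_force: [-1.4, 1.1, 11.0]
finger_gap: 0.153
finger_force: 62.7
```

```bash
python3 - <<'E'
from h import *
st()
E
```

```text
t 21.98 tcp [557.7 140.3 198.6] yaw 136.2 z [ 0.007  0.002 -1.   ] F [-1.4  1.1 11. ] M [0.12 0.49 0.09] gap 0.153 62.7 q6 -0.69
```

Request:
play_rows --pt "0 0 0 0.015" --pt "0 0 0 0.03" --pt "0 0 0 0.04" --pt "0 0 0 0.04"

```text
t: 22.48
eef_pos: [557.6, 140.2, 198.7]
tcp_rot: [0.402, 0.916, 0.002, 0.003]
ft_force: [-2.7, 0.6, 13.0]
finger_gap: 0.154
finger_force: 62.7
```

```bash
python3 - <<'E'
from h import *
st()
E
```

```text
t 22.48 tcp [557.6 140.2 198.7] yaw 132.6 z [ 0.007  0.001 -1.   ] F [-2.7  0.6 13. ] M [0.09 0.61 0.21] gap 0.154 62.7 q6 -0.63
```

Request:
play_rows --pt "0 0 0 0.015" --pt "0 0 0 0.03" --pt "0 0 0 0.04" --pt "0 0 0 0.04"

```text
t: 22.98
eef_pos: [557.4, 140.0, 198.7]
tcp_rot: [0.429, 0.903, 0.001, 0.003]
ft_force: [-2.9, -0.7, 12.8]
finger_gap: 0.153
finger_force: 65.2
```

```bash
python3 - <<'E'
from h import *
st()
E
```

```text
t 22.98 tcp [557.4 140.  198.7] yaw 129.1 z [ 0.006  0.    -1.   ] F [-2.9 -0.7 12.8] M [-0.11  0.73  1.08] gap 0.153 65.2 q6 -0.57
```

The end stop is reached (Mz rose to 1.1 N·m). I'll ease the twist back a little, then let the spring lift it.

Request:
play_rows --pt "0 0 0 -0.015" --pt "0 0 0 -0.025" --pt "0 0 -0.01 -0.025" --pt "0 0 -0.02 -0.025" --pt "0 0 -0.03 -0.025" --pt "0 0 -0.04 -0.025" --pt "0 0 -0.04 -0.025"

```text
t: 23.85
eef_pos: [556.8, 140.0, 199.8]
tcp_rot: [0.413, 0.911, 0.001, 0.002]
ft_force: [0.9, 0.2, 6.8]
finger_gap: 0.152
finger_force: 61.8
```

```bash
python3 - <<'E'
from h import *
st()
E
```

```text
t 23.85 tcp [556.8 140.  199.8] yaw 131.2 z [ 0.004  0.001 -1.   ] F [0.9 0.2 6.8] M [ 0.19 -0.26  0.2 ] gap 0.152 61.8 q6 -0.6
```

The rise stopped about 1 mm up, so the lugs are short of the recesses. I'll press down again, turn back to light contact with the stop, then rise.

Request:
play_rows --pt "0 0 0.02 0" --pt "0 0 0.035 0" --pt "0 0 0.035 0.01" --pt "0 0 0.035 0.018" --pt "0 0 0.035 0.018"

```text
t: 24.48
eef_pos: [557.4, 139.9, 199.3]
tcp_rot: [0.425, 0.905, 0.001, 0.003]
ft_force: [-2.1, -0.0, 16.7]
finger_gap: 0.152
finger_force: 64.2
```

```bash
python3 - <<'E'
from h import *
st()
E
```

```text
t 24.48 tcp [557.4 139.9 199.3] yaw 129.7 z [ 0.006  0.    -1.   ] F [-2.1 -0.  16.7] M [-0.05  0.72  0.9 ] gap 0.152 64.2 q6 -0.58
```

Request:
play_rows --pt "0 0 0 -0.008" --pt "0 0 -0.01 -0.008" --pt "0 0 -0.02 -0.008" --pt "0 0 -0.03 -0.008" --pt "0 0 -0.04 -0.008" --pt "0 0 -0.04 -0.008"

```text
t: 25.22
eef_pos: [556.6, 139.9, 199.5]
tcp_rot: [0.42, 0.908, 0.001, 0.002]
ft_force: [2.4, 1.6, 6.2]
finger_gap: 0.154
finger_force: 61.9
```

```bash
python3 - <<'E'
from h import *
st()
E
```

```text
t 25.23 tcp [556.6 139.9 199.5] yaw 130.3 z [ 0.004  0.    -1.   ] F [2.4 1.6 6.2] M [ 0.19 -0.68  0.6 ] gap 0.154 61.9 q6 -0.59
```

Request:
play_rows --pt "0 0 -0.01 -0.003" --pt "0 0 -0.02 -0.005" --pt "0 0 -0.025 -0.005" --pt "0 0 -0.025 -0.005"

```text
t: 25.72
eef_pos: [556.0, 139.9, 200.4]
tcp_rot: [0.417, 0.909, 0.001, 0.001]
ft_force: [5.0, 1.7, 0.8]
finger_gap: 0.154
finger_force: 61.0
```

```bash
python3 - <<'E'
from h import *
st()
for c in ['wrist']:
    cal=get_calibration(c); im=camera(c)
    cv2.imwrite('pics/w7v.png',cv2.resize(im[60:330,180:460,::-1],None,fx=2,fy=2))
E
```

```text
t 25.73 tcp [556.  139.9 200.4] yaw 130.7 z [ 0.002  0.001 -1.   ] F [5.  1.7 0.8] M [ 0.41 -1.4   0.39] gap 0.154 61.0 q6 -0.59
```

View pics/w7v.png

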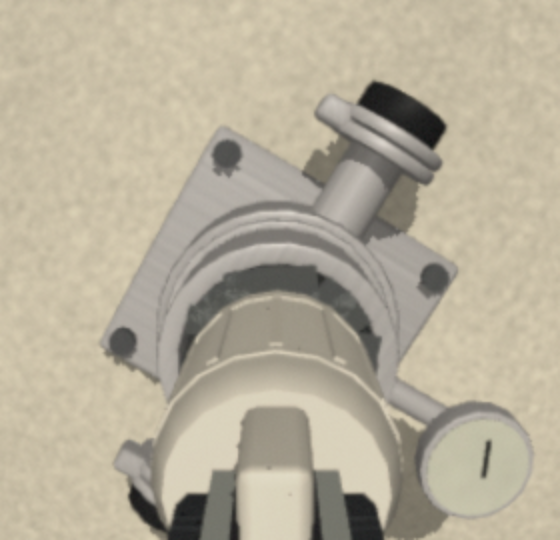

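The capsule sits in the socket with the front lug under the lip. A side force (Fx 5 N) from my earlier x-corrections is binding it, so I'll take that out.

Request:
play_rows --pt "-0.003 0.006 0 0" --pt "-0.006 0.012 0 0" --pt "-0.006 0.012 0 0" --pt "-0.006 0.012 0 0"

```text
t: 26.28
eef_pos: [556.5, 140.1, 200.4]
tcp_rot: [0.417, 0.909, -0.0, -0.0]
ft_force: [3.6, 1.4, -0.3]
finger_gap: 0.152
finger_force: 60.9
```

```bash
python3 - <<'E'
from h import *
st()
E
```

```text
t 26.27 tcp [556.5 140.1 200.4] yaw 130.7 z [-0.  0. -1.] F [ 3.6  1.4 -0.3] M [ 0.39 -1.13  0.39] gap 0.152 60.9 q6 -0.59
```

Request:
play_rows --pt "-0.004 0.01 0 0" --pt "-0.008 0.02 0 0" --pt "-0.008 0.02 0 0" --pt "-0.008 0.02 0 0"

```text
t: 26.78
eef_pos: [557.8, 140.5, 200.4]
tcp_rot: [0.417, 0.909, -0.001, -0.001]
ft_force: [-1.9, -0.5, 1.4]
finger_gap: 0.152
finger_force: 61.3
```

```bash
python3 - <<'E'
from h import *
st()
E
```

```text
t 26.77 tcp [557.8 140.5 200.4] yaw 130.7 z [-0.003 -0.001 -1.   ] F [-1.9 -0.5  1.4] M [-0.21  0.32  0.36] gap 0.152 61.3 q6 -0.59
```

Request:
play_rows --pt "0.003 -0.003 -0.01 0" --pt "0.003 -0.003 -0.02 0" --pt "0.003 -0.003 -0.02 0"

```text
t: 27.15
eef_pos: [557.7, 140.5, 202.2]
tcp_rot: [0.417, 0.909, -0.001, -0.001]
ft_force: [-1.6, -1.7, -2.4]
finger_gap: 0.153
finger_force: 60.7
```

```bash
python3 - <<'E'
from h import *
st()
E
```

```text
t 27.15 tcp [557.7 140.5 202.2] yaw 130.7 z [-0.002 -0.001 -1.   ] F [-1.6 -1.7 -2.4] M [-0.39  0.34  0.35] gap 0.153 60.7 q6 -0.59
```

Request:
play_rows --pt "0 0 -0.008 0" --pt "0 0 -0.013 0" --pt "0 0 -0.013 0"

```text
t: 27.52
eef_pos: [557.9, 140.6, 203.8]
tcp_rot: [0.417, 0.909, -0.0, -0.0]
ft_force: [-2.2, -1.7, -3.2]
finger_gap: 0.151
finger_force: 60.5
```

```bash
python3 - <<'E'
from h import *
st()
E
```

```text
t 27.52 tcp [557.9 140.6 203.8] yaw 130.7 z [-0.001 -0.    -1.   ] F [-2.2 -1.7 -3.2] M [-0.5   0.52  0.43] gap 0.151 60.5 q6 -0.59
```

Request:
play_rows --pt "0 0 -0.01 0" --pt "0 0 -0.01 0" --pt "0 0 -0.01 0"

```text
t: 27.9
eef_pos: [557.8, 140.6, 204.1]
tcp_rot: [0.417, 0.909, -0.0, -0.001]
ft_force: [-1.2, -2.1, -9.0]
finger_gap: 0.149
finger_force: 59.9
```

```bash
python3 - <<'E'
from h import *
st()
im,cal=snap('w8'); o=get_obs(); T=R.from_quat(o['tcp_rot'])
print([(np.round(d['at'],1).tolist(),d['confidence']) for d in pinpoint('wrist','capsule')[:3]])
a=cv2.imread('pics/w6.png')[60:330,180:460]; b=im[60:330,180:460]
cv2.imwrite('pics/w8v.png',cv2.resize(np.hstack([a,b]),(800,386)))
E
```

```text
t 27.9 tcp [557.8 140.6 204.1] yaw 130.7 z [-0.002 -0.    -1.   ] F [-1.2 -2.1 -9. ] M [-0.58  0.29  0.4 ] gap 0.149 59.9 q6 -0.59
[([389.9, -221.0, -3.3], 0.84), ([560.6, 138.4, 67.2], 0.8)]
```

View pics/w8v.png

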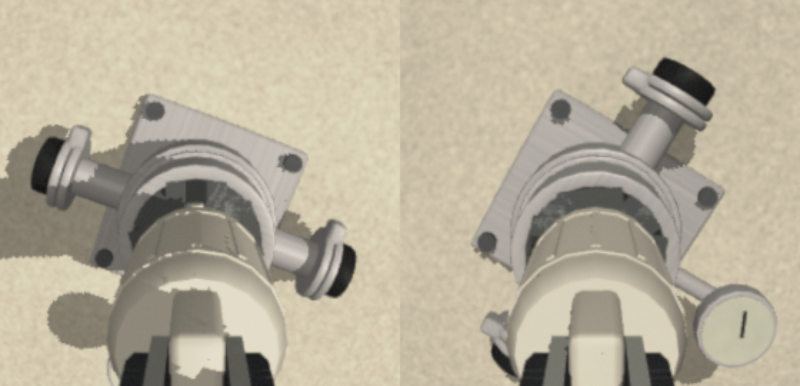

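It came up and stops firmly at TCP 204 (origin about 68 mm), so it's locked. I'll unload, then let go.

Request:
play_rows --pt "0 -0.002 0.015 -0.008" --pt "0 -0.004 0.015 -0.01" --pt "0 -0.004 0.015 -0.01"

```text
t: 28.38
eef_pos: [558.0, 140.5, 204.1]
tcp_rot: [0.41, 0.912, 0.0, 0.0]
ft_force: [-2.7, -2.2, -3.7]
finger_gap: 0.152
finger_force: 60.2
```

```bash
python3 - <<'E'
from h import *
st()
E
```

```text
t 28.38 tcp [558.  140.5 204.1] yaw 131.6 z [ 0.  0. -1.] F [-2.7 -2.2 -3.7] M [-0.53  0.8   0.03] gap 0.152 60.2 q6 -0.61
```

Request:
play_rows --pt "0 0 0 0" --pt "0 0 0 0" --pt "0 0 0 0" --pt "0 0 0 0" --pt "0 0 0 0" --pt "0 0 0 0" --hand 0.3 --squeeze 20

```text
t: 29.12
eef_pos: [558.0, 140.5, 203.6]
tcp_rot: [0.41, 0.912, 0.0, -0.0]
ft_force: [-1.1, -0.1, 1.0]
finger_gap: 0.653
finger_force: 0.0
```

Request:
play_rows --pt "0 0 -0.1 0" --pt "0 0 -0.4 0" --pt "0 0 -0.8 0" --pt "0 0 -1 0" --pt "0 0 -1 0"

```text
t: 29.75
eef_pos: [558.8, 140.6, 305.8]
tcp_rot: [0.41, 0.912, 0.001, 0.002]
ft_force: [0.2, -0.7, -1.1]
finger_gap: 0.651
finger_force: 0.0
```

```bash
python3 - <<'E'
from h import *
o=st(); im,cal=snap('w9')
for c in ['wrist','top','scene']:
    if c!='wrist': camera(c)
    print(c,[(l,[(np.round(d['at'],1).tolist(),round(d['confidence'],2)) for d in pinpoint(c,l) if d['at'][1]>50]) for l in('capsule','fin')])
w=ortho(im,cal,(557.5,141),68+164,50,8)
cv2.imwrite('pics/w9v.png',np.hstack([cv2.resize(w,(400,400)),cv2.resize(im,(400,300))[:, :] if 0 else cv2.copyMakeBorder(cv2.resize(im,(400,300)),0,100,0,0,0)]))
E
```

```text
t 29.75 tcp [558.8 140.6 305.8] yaw 131.6 z [ 0.004  0.001 -1.   ] F [ 0.2 -0.7 -1.1] M [ 0. -0. -0.] gap 0.651 0.0 q6 -0.61
wrist [('capsule', [([556.1, 135.4, 68.0], 0.79)]), ('fin', [([559.2, 138.9, 216.7], 0.61)])]
top [('capsule', []), ('fin', [([561.1, 138.3, 214.3], 0.78)])]
scene [('capsule', [([554.6, 142.1, 68.9], 0.81)]), ('fin', [([561.4, 141.1, 213.7], 0.83)])]
```

View pics/w9v.png

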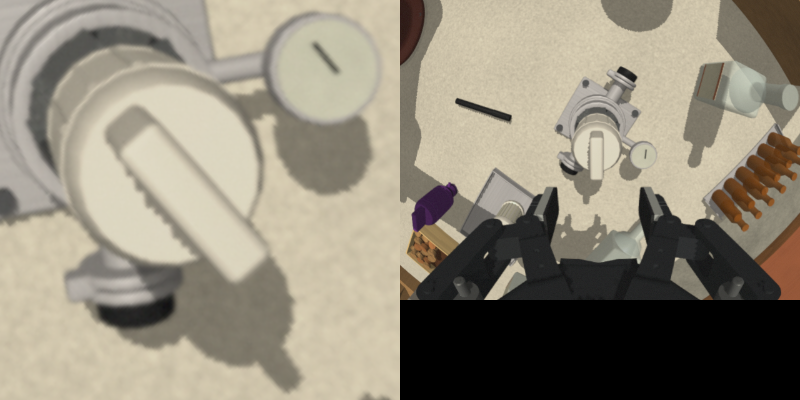

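The capsule stands upright at the locked height of about 68 mm, fin along −50°, with the gripper clear. Handing in.

```bash
python3 -c "from cell import *; print(sign_off())"
```

```text
the job is handed in; nothing more can be done
None
```

The capsule is locked in the bench filter at about 68 mm, released with the arm clear, and handed in at about 30 s; I don't have the judge's verdict.

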